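Tip the tie box down and push it home beside the drawer case

ROBOT

A 7-joint arm with a two-finger parallel gripper is mounted at the origin on a cart in front of the work surface, level with it; the furniture and walls round the work are solid. World frame = base frame: x ahead of the robot, y to its left, z up, the work surface at z = 0. Lengths are in m, angles in rad, forces in N, time in s.
With the tool pointing down it reaches from about 0.4 to 0.85 m from the base axis. Payload 4.4 kg.
Tool frame: the origin (TCP) lies on the centre line of the jaws, within the pads' length; the fingertips stand 8 mm ahead of it and the grasp point (between the pads) lies 11 mm behind it; z points along the fingers, y is the line along which they close (so a half turn about z gives the same grasp; the last joint's range is limited). The gripper opens to 94 mm and grips with 3 to 60 N. Pads are 16 mm wide; open, the fingers measure 119 mm over their backs; the gripper's body (75 mm by 177 mm) begins 78 mm behind the grasp point.
Start: joints at [1.178, 0.628, 0.038, 1.517, -0.027, 0.996, -0.02], TCP at [0.209, -0.616, 0.213] pointing down, gripper open.
Joint ranges: [-3.06, 3.06], [-0.37, 2.12], [-1.25, 1.32], [0.18, 2.47], [-1.1, 4.24], [0.23, 1.98], [-2.94, 2.94]. Speed limits (rad/s): [2.57, 2.57, 3.14, 3.14, 3.14, 3.14, 3.14].

INTERFACE

Orientations are given as [roll, pitch, yaw] about the fixed x, y, z axes, in that order (R = Rz(yaw) Ry(pitch) Rx(roll)).
In Python, from workcell import status, vision, workorder gives the robot as it stands. The module is installed in compiled form; this text tells all that it offers.
- The arm moves only by the tool arm_command, never from a script. Its argument "series" is a list of rows, each a list of 7 numbers: the opening, from -1 (shut) to 1 (fully open), then the shift along the tool's x, y, z in units of 40 mm (1.0 is 40 mm), then the turn, a rotation vector about the tool's x, y, z in units of 5 degrees (1.0 is 5 degrees). A call has 1 to 12 rows; each row is the pose to reach, as a shift and turn from the pose commanded when the call began, along the tool's axes at that moment; what a row does not reach only later rows make up. A row lasts 1/8 s, in which the tool goes at most 62.5 mm and 10.7 degrees, less where a joint would pass 70% of its speed; a pose out of reach is approached as far as the arm can. A call with a gripper value outside its range is refused whole. The fingers move at their own pace and stop on an object; the grip force is fixed at half the most. Time passes only in rows, so rows that repeat a pose let the fingers close. It gives the time, the measured TCP pose, the force, the opening and the grip force at its end, in the units of the state.
- status.sense(): the state, without advancing time (a new reading comes with each control period).
- vision.read_camera(name): name is "side" or "top" or "wrist"; returns a dict with "color" (384x512x3 uint8, blue, green, red), "intrinsics" (3x3 intrinsics, pixels), "R" (3x3) and "t" (3): a world point X has camera coordinates R X + t. Camera axes: x right, y down, z forward; pixel columns grow to the right and rows downward; lengths in m; the calibration is good to about 2 mm. A picture is of the moment at which its call begins. There is no depth.
- workorder.finish_job(): hands the job in; it is judged then, once.
The state is a dict: "time": time; "qpos": joint angles; "joint_velocities": joint speeds; "tau": joint torques, N m; "tool_pos": TCP position; "orientation": TCP orientation; "contact_force": force on the tool from outside, world axes, zero at the start; "ft_torque": the same for the moment, N m; "opening": finger opening in m; "finger_force": force on a finger pad.
Only numpy, scipy, OpenCV 4.12 (cv2) and the standard library are available. Lean on these libraries where they do the work, as an engineer would, in place of code of your own. Each camera call takes 0.05 s, during which the arm holds its last target. There are 200 camera calls.

TASK

The lidded twist-tie box was left standing on its end near the drawer case. Push it over with the fingers, towards the drawer case, so that it lies on its bottom with the lid up, then push it along the table until its leading end is flush against the side of the drawer case. Never pick the box up, and leave the things around it where they are.

Things in the scene. Friction and masses are not known exactly. Their poses are not given: they have to be found in the camera images.
- tie_box: closed pale-blue box of about 0.3 kg, 134 mm long (own x), 96 mm wide (own y), 48 mm high (own z). Origin: centre of its underside; own z points from there to the lid. At the start it stands on its -x end (own x up, leaning 2.5 degrees towards its underside), its underside facing the drawer case within 0.25 rad, its lid away from it; a push on the lid near the top tips it easily.
- box_middle (a point): the centre of the tie box: 67 mm above the table while it stands, 24 mm when it lies. Its lid is fixed shut, projects 2 mm past the walls at both ends, and has a small tab in the middle of its long +y side, out to y = 51 mm
- box_top_end (a point): middle of the lid's edge at the box's +x end, 47 mm above its underside: at the top while the box stands; the end that must finally touch the drawer case
- box_foot_end (a point): middle of the lid's edge at the box's -x end, 47 mm above its underside: at the foot while the box stands; the end to push on once it lies
- drawer_case: beige case with three drawers, fixed to the table: 240 mm wide (own x), 200 mm deep (own y), 165 mm high. Origin: centre of its underside; own y points out of the drawer fronts (roughly to the robot), own x out of the flat side (at x = +120 mm) that faces the tie box
- case_side (a point): middle of that flat side of the drawer case, 24 mm above the table; the side runs 95 mm to either side of it, along the case's own y, and is upright
- tape_1: roll of tan tape lying flat, 102 mm across, 25 mm high; leave it alone. Origin: centre of its underside
- notebook_1: black notebook, 105 x 153 x 16 mm, lying; leave it alone. Origin: centre of its underside
- label_roll: white roll of labels lying flat, 80 mm across, 26 mm high; leave it alone. Origin: its underside
- date_stamp: black stamp with a brown knob, standing, 24 x 42 x 64 mm; leave it alone. Origin: centre of its underside
- spice_jar_1: jar with a red cap, standing, 45 mm across, 106 mm high; leave it alone. Origin: centre of its underside
- pen_1: pen, 135 mm long, 16 mm thick, lying; leave it alone. Origin: its underside, mid-length
Mind the look-alikes: they are no part of the job. There is more than one size of the tie_box; the job needs the larger.

How it is judged:
On the way:
1. the box has been tipped onto its underside and lies on the table, lid up (angle between tie_box's own z axis and vertical below 0.08 rad and height (world z) of box_middle below 0.034 m), for 0.2 s.
At the end, for the whole second after the job is handed in: the tie box rests on its underside on the table, lid up (tilt under 0.06 rad), square to the drawer case's side within 0.09 rad, the middle of its +x end no more than 7 mm from that side and not past the side's front or back edge (angle between tie_box's own z axis and vertical below 0.06 rad and height (world z) of box_middle below 0.032 m and x of box_top_end in the frame of drawer_case between 0.114 and 0.127 m and y of box_top_end in the frame of drawer_case between -0.1 and 0.09 m and angle between the x axis of tie_box and the x axis of drawer_case, either way round below 0.09 rad and linear speed of tie_box below 0.02 m/s); the robot touches nothing.
It fails at once if the tie box is picked up or carried (height (world z) of box_middle above 0.09 m or (angle between tie_box's own z axis and vertical below 0.25 rad and height (world z) of box_middle above 0.055 m)).
It fails at once if the tie box is tipped the wrong way, onto its lid (angle between tie_box's own z axis and vertical above 2.4 rad).
It fails at once if a bystander is shifted by more than 30 mm (distance of any of tape_1, notebook_1, label_roll, date_stamp, spice_jar_1, pen_1 from where it was at the start of the episode above 0.03 m).
It also fails if it takes over 42 s, if anything falls off the work surface, if the arm or the gripper's body presses on something with over 40 N, if the wrist force passes 120 N, or if a joint passes its speed limit or range.

## Working session

There is one attempt and no reset: what is moved stays moved. The work goes in short steps, Python scripts to look and compute and a tool call to move; the robot and the scene stay as the last step left them, time stands still between calls to the robot, and variables do not carry over. Pictures are saved under pics/ and viewed, at most 10 in all, crops included, and the job is handed in when it is done.

Besides the shell and the picture viewer there is one more tool, called as a command line: name --pt "numbers of a row" for each row, then --argument value for the rest. arm_command: Moves the arm, as the interface text tells. Its arguments: {"type":"object","properties":{"series":{"type":"array","items":{"type":"array","items":{"type":"number"}}}},"required":["series"]}

```bash
mkdir -p pics; python3 - <<'E'
from workcell import status, vision
import cv2
print(status.sense())
for n in("side","top"):
    d=vision.read_camera(n); cv2.imwrite(f"pics/{n}0.png",cv2.resize(d["color"],None,fx=1.5,fy=1.5,interpolation=2)); print(n,d["intrinsics"].tolist(),d["R"].tolist(),d["t"].tolist())
E
```

```text
{'time': 0.0, 'qpos': array([ 1.17821647,  0.62933589,  0.03843902,  1.51837545, -0.02701453,
        0.99628318, -0.0200202 ]), 'joint_velocities': array([-0.00032982,  0.00149095, -0.00012948, -0.00047954, -0.00055367,
       -0.00043398,  0.0001193 ]), 'tau': array([-1.18847188e-04, -5.49728394e+01,  1.14311077e+00, -1.86625725e+01,
       -5.23503392e-02,  2.37001403e-02,  1.28427741e-04]), 'tool_pos': array([ 0.20846873, -0.61496933,  0.21255831]), 'orientation': array([-3.13970858e+00,  1.05654576e-05,  3.26753966e-01]), 'contact_force': array([0.12399019, 0.06941727, 0.04206389]), 'ft_torque': array([ 0.00792747, -0.00766776,  0.00287581]), 'finger_force': 0.0, 'opening': 0.09420478886807732}
side [[494.0743295789435, 0.0, 256.3908240066081], [0.0, 494.0743295789435, 192.7570271781622], [0.0, 0.0, 1.0]] [[0.22525320285903147, 0.9742960816568927, -0.002853045701170955], [0.8610195916541905, -0.20043287246839078, -0.4674098056542252], [-0.4559673863220908, 0.10282902752673873, -0.8840361608602367]] [-0.16003743193747502, -0.4526869351248406, 1.774069520798163]
top [[388.3522964300554, 0.0, 261.58038642944865], [0.0, 388.3522964300554, 189.74460798474496], [0.0, 0.0, 1.0]] [[-0.0007876400737990199, -0.9999652693373744, 0.008296971866080157], [-0.9850093398545864, -0.0006554156767964095, -0.17249977052020193], [0.17249921745429994, -0.00830846251258252, -0.9849746135958686]] [0.03377522997931313, 0.5805859600168096, 1.378622942809301]
```

View pics/side0.png

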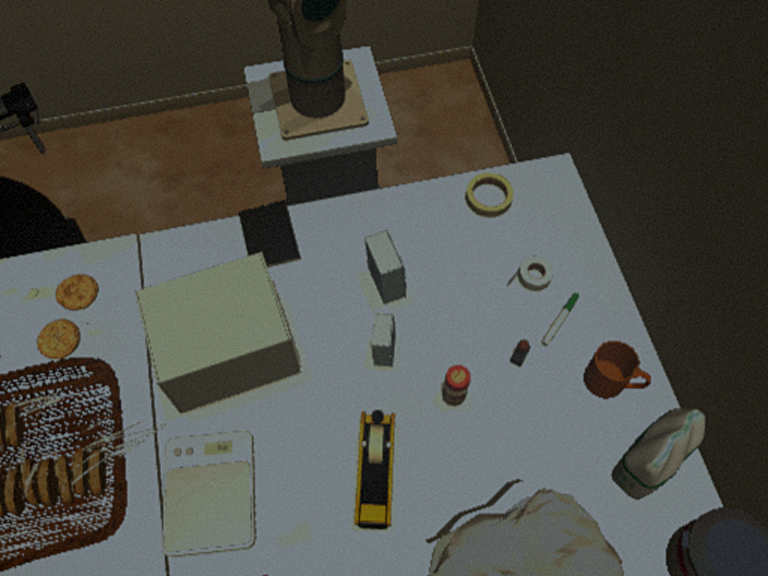

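View pics/top0.png

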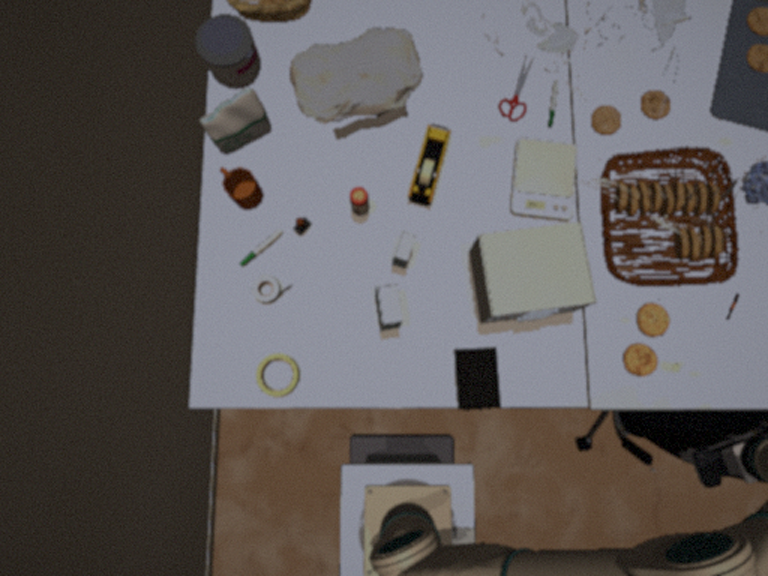

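Candidates for the tie box: the large standing pale box at side px (385,265) / top (390,305), and the smaller one at side (383,340) / top (404,249). The description says the larger, so I choose the first one. The drawer case is at side (220,330) and top (535,270). Next is one close crop of each view.

```bash
python3 - <<'E'
from workcell import vision
import cv2, numpy as np
a=vision.read_camera("side")["color"]; b=vision.read_camera("top")["color"]
g=lambda im:np.clip(im.astype(float)*1.8,0,255).astype('uint8')
# side crop x 85..285, y 145..285 ; x4
cv2.imwrite("pics/c1.png",cv2.resize(g(a[145:285,85:285]),None,fx=4,fy=4,interpolation=2))
# top crop x 240..400,y 140..230 ; x5
cv2.imwrite("pics/c2.png",cv2.resize(g(b[140:230,240:400]),None,fx=5,fy=5,interpolation=2))
E
```

```text
(no output)
```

View pics/c1.png

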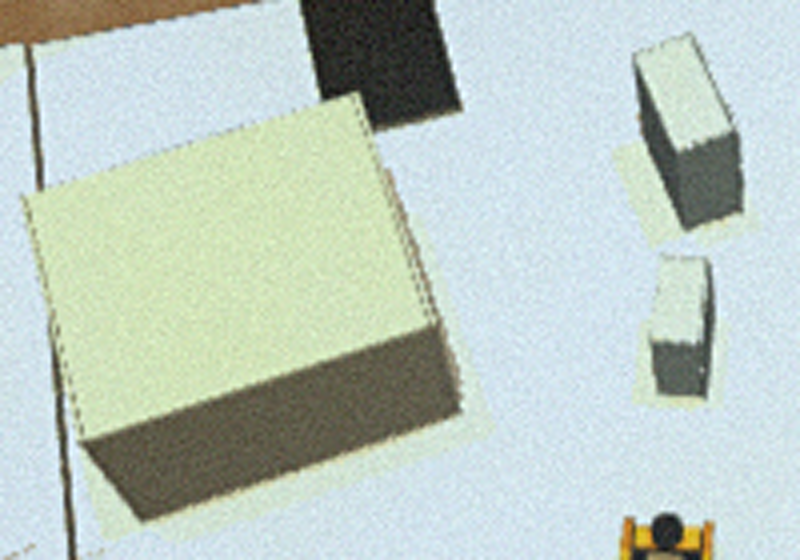

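View pics/c2.png

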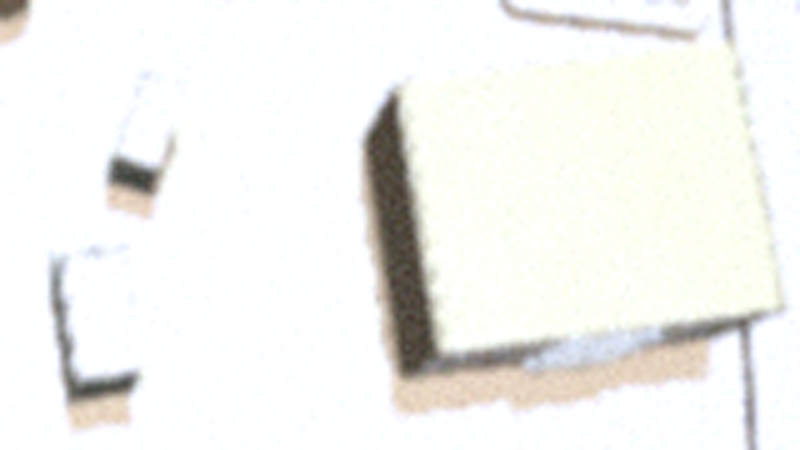

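The crops confirm the choice. The larger box's top corners are at side crop (634,57), (690,35), (738,130) and (682,152), with its foot at (686,228) and (742,210). The case's facing top edge runs (357,93)-(435,322), and its base corner is at (460,410). Next I solve for the positions.

```bash
cat > h.py <<'E'
from workcell import status, vision
import numpy as np
def ray(d,uv,z):
    K,R,t=d["intrinsics"],d["R"],d["t"]
    r=R.T@np.linalg.solve(K,[uv[0],uv[1],1]); c=-R.T@t
    return c+r*(z-c[2])/r[2]
E
python3 - <<'E'
from h import *
np.set_printoptions(precision=4,suppress=True)
s=vision.read_camera("side"); t=vision.read_camera("top")
S=lambda u,v:(u/4+85-.4,v/4+145-.4); T=lambda u,v:(u/5+240-.4,v/5+140-.4)
print("case S top",*[ray(s,S(*p),.165)[:2] for p in[(25,200),(357,93),(435,322),(82,440)]],"base",ray(s,S(460,410),0)[:2],ray(s,S(143,521),0)[:2])
print("case T top",*[ray(t,T(*p),.165)[:2] for p in[(783,308),(435,360),(402,88),(738,50)]],"base",ray(t,T(367,135),0)[:2],ray(t,T(404,375),0)[:2])
print("box S",*[ray(s,S(*p),.136)[:2] for p in[(634,57),(690,35),(738,130),(682,152)]],"base",*[ray(s,S(*p),0.0)[:2] for p in[(686,228),(742,210)]])
print("box T",*[ray(t,T(*p),.136)[:2] for p in[(137,375),(72,382),(54,260),(130,250)]],"base",ray(t,T(72,400),0)[:2],ray(t,T(130,392),0)[:2])
print("small S",*[ray(s,S(*p),.09)[:2] for p in[(664,257),(708,258),(700,343),(652,341)]],"base",*[ray(s,S(*p),0.0)[:2] for p in[(658,394),(706,398)]])
E
```

```text
case S top [ 0.5236 -0.4193] [ 0.4909 -0.1863] [ 0.6766 -0.1623] [ 0.707  -0.3963] base [ 0.6732 -0.1625] [ 0.7055 -0.3978]
case T top [ 0.5216 -0.4192] [ 0.4863 -0.1831] [ 0.6741 -0.166 ] [ 0.7015 -0.399 ] base [ 0.6801 -0.165 ] [ 0.4943 -0.1886]
box S [0.4883 0.0122] [0.4791 0.056 ] [0.5645 0.0712] [0.5729 0.0285] base [0.565  0.0327] [0.5596 0.0784]
box T [0.4794 0.016 ] [0.4746 0.0604] [0.5591 0.0731] [0.5661 0.0206] base [0.4754 0.0619] [0.4815 0.0183]
small S [0.6284 0.0023] [0.6363 0.0326] [0.6991 0.0121] [ 0.6901 -0.0202] base [ 0.6938 -0.0182] [0.7049 0.0155]
```

```bash
cat >> h.py <<'E'
from scipy.spatial.transform import Rotation as Ro
def units(pts,yaw):
    q=status.sense(); R=Ro.from_euler('xyz',q["orientation"]); T=Ro.from_euler('xyz',[np.pi,0,yaw])
    print("pos",q["tool_pos"].round(4),"rpy",q["orientation"].round(3))
    for p in pts: print((R.inv().apply(np.array(p)-q["tool_pos"])/.04).round(2), (np.degrees((R.inv()*T).as_rotvec())/5).round(2))
E
python3 -c "
from h import *
units([(.40,-.25,.22),(.511,.131,.22),(.511,.131,.125)],1.70)"
```

```text
pos [ 0.2087 -0.6154  0.2132] rpy [-3.141 -0.     0.327]
[ 7.46 -7.12 -0.17] [-1.000e-02 -0.000e+00 -1.574e+01]
[ 13.15 -15.25  -0.16] [-1.000e-02 -0.000e+00 -1.574e+01]
[ 13.15 -15.24   2.21] [-1.000e-02 -0.000e+00 -1.574e+01]
```

arm_command --pt "0 1.2 -1.1 -0.2 0 0 -1.5" --pt "0 2.4 -2.2 -0.2 0 0 -3" --pt "0 3.6 -3.3 -0.2 0 0 -4.5" --pt "0 4.8 -4.5 -0.2 0 0 -6" --pt "0 6.1 -5.8 -0.2 0 0 -7.5" --pt "0 7.4 -7.1 -0.2 0 0 -9" --pt "0 8.2 -8.2 -0.2 0 0 -10.5" --pt "0 9 -9.3 -0.2 0 0 -12" --pt "0 9.8 -10.4 -0.2 0 0 -13.5" --pt "0 10.6 -11.5 -0.2 0 0 -15" --pt "0 11.4 -12.6 -0.2 0 0 -15.7" --pt "0 12.2 -13.8 -0.2 0 0 -15.7"

```text
time: 1.8
tool_pos: [0.4943, 0.0654, 0.2217]
orientation: [3.141, 0.0, 1.697]
contact_force: [1.3, -0.4, 0.0]
opening: 0.0471
finger_force: 0.0
```

```bash
python3 -c "
from h import *
units([(.511,.131,.22),(.511,.131,.125)],1.70)"
```

```text
pos [0.4943 0.0654 0.2217] rpy [3.141 0.    1.697]
[1.57 0.62 0.04] [ 0.01  0.   -0.04]
[1.57 0.62 2.42] [ 0.01  0.   -0.04]
```

arm_command --pt "0 1.0 0.4 0 0 0 0" --pt "0 1.6 0.6 0 0 0 0" --pt "0 1.6 0.6 0.8 0 0 0" --pt "0 1.6 0.6 1.6 0 0 0" --pt "0 1.6 0.6 2.4 0 0 0" --pt "0 1.6 0.6 2.4 0 0 0"

```text
time: 2.55
tool_pos: [0.5078, 0.1297, 0.1238]
orientation: [-3.137, 0.001, 1.697]
contact_force: [-0.6, -0.2, 0.6]
opening: 0.0471
finger_force: 0.0
```

```bash
python3 -c "
from h import *
import cv2
units([(.515,.1035,.125)],1.70)
a=vision.read_camera('side')['color'][130:290,150:310]
cv2.imwrite('pics/s2.png',cv2.resize(np.clip(a*1.8,0,255).astype('uint8'),None,fx=3.5,fy=3.5,interpolation=2))"
```

```text
pos [0.5078 0.1297 0.1238] rpy [-3.137e+00  1.000e-03  1.697e+00]
[-0.67  0.1  -0.03] [-0.05  0.01 -0.03]
```

View pics/s2.png

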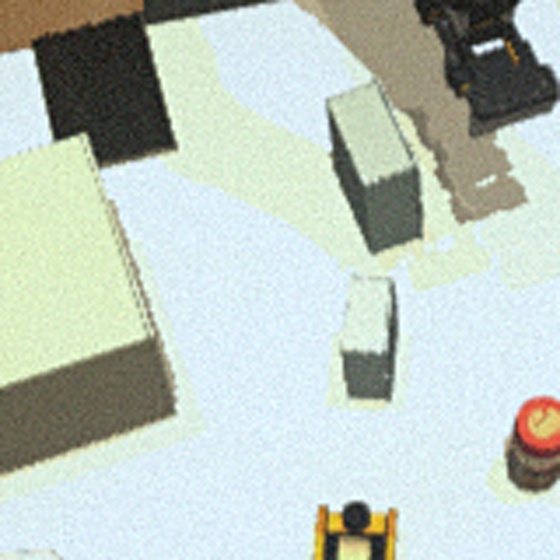

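The gripper stands on the lid side at (500,90), and the box at (375,170) is untouched. Now I push gently near the top.

arm_command --pt "0 -0.5 0.1 0 0 0 0" --pt "0 -0.9 0.1 0 0 0 0" --pt "0 -1.1 0.1 0 0 0 0" --pt "0 -1.25 0.1 0 0 0 0" --pt "0 -1.4 0.1 0 0 0 0" --pt "0 -1.55 0.1 0 0 0 0" --pt "0 -1.7 0.1 0 0 0 0" --pt "0 -1.85 0.1 0 0 0 0" --pt "0 -2.0 0.1 0 0 0 0" --pt "0 -2.15 0.1 0 0 0 0" --pt "0 -2.3 0.1 0 0 0 0" --pt "0 -2.3 0.1 0 0 0 0"

```text
time: 4.1
tool_pos: [0.525, 0.0388, 0.1254]
orientation: [-3.141, 0.0, 1.696]
contact_force: [-0.0, 0.1, 0.3]
opening: 0.0473
finger_force: 0.0
```

```bash
python3 -c "
from h import *
import cv2
a=vision.read_camera('side')['color'][130:290,150:310]
cv2.imwrite('pics/s3.png',cv2.resize(np.clip(a*1.8,0,255).astype('uint8'),None,fx=3.5,fy=3.5,interpolation=2))"
```

```text
(no output)
```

View pics/s3.png

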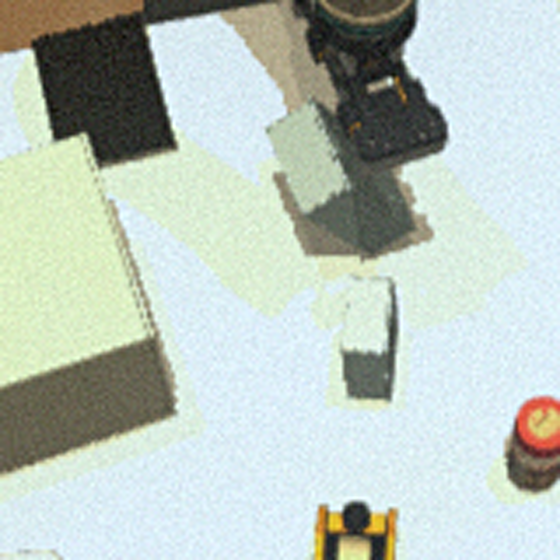

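The box, at (330,180), is past its balance point and falling towards the case. I back off while it settles.

arm_command --pt "0 0.4 0 0 0 0 0" --pt "0 0.8 0 0 0 0 0" --pt "0 1.4 0 0 0 0 0" --pt "0 1.9 0 0 0 0 0" --pt "0 1.9 0 0 0 0 0" --pt "0 1.9 0 0 0 0 0"

```text
time: 4.9
tool_pos: [0.5153, 0.1148, 0.1254]
orientation: [-3.141, 0.001, 1.697]
contact_force: [0.5, 0.0, -0.2]
opening: 0.0465
finger_force: 0.0
```

```bash
python3 -c "
from h import *
import cv2
a=vision.read_camera('side')['color'][130:290,150:310]
cv2.imwrite('pics/s4.png',cv2.resize(np.clip(a*1.8,0,255).astype('uint8'),None,fx=3.5,fy=3.5,interpolation=2))"
```

```text
(no output)
```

View pics/s4.png

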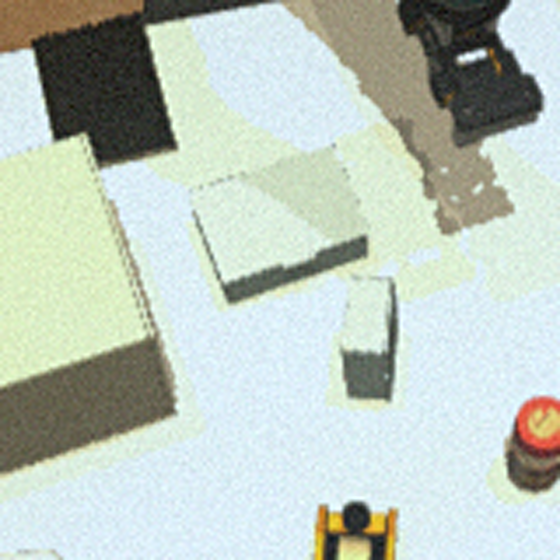

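The box lies flat, lid up. Its lid corners are at (193,190), (337,147), (367,238) and (228,287), and the small box at (368,335) is clear.

```bash
python3 -c "
from h import *
s=vision.read_camera('side')
P=np.array([ray(s,(u/3.5+150-.4,v/3.5+130-.4),.048)[:2] for u,v in[(193,190),(337,147),(367,238),(228,287)]]);print(P.round(4))
f=(P[1]+P[2])/2;l=(P[0]+P[3])/2;d=f-l;a=np.arctan2(-d[0],d[1]);print('foot',f,'lead',l,np.linalg.norm(d),'yaw',a)
n=np.array([-.13,.9915]);m=np.array([.5825,-.174]);print('gap',(l-m)@n)
e=P[2]-P[1];print('end angle',np.arctan2(e[1],e[0]))
b=f+n*.04
units([(*b,.125),(*b,.035)],1.70)"
```

```text
[[ 0.4949 -0.1104]
 [ 0.4812  0.0201]
 [ 0.5745  0.0257]
 [ 0.5932 -0.0983]]
foot [0.52786476 0.02287947] lead [ 0.54407742 -0.10433974] 0.1282481088813577 yaw 0.1267555329186512
gap 0.0740630808830495
end angle 0.0593452197135425
pos [0.5155 0.1141 0.1254] rpy [-3.141e+00  1.000e-03  1.696e+00]
[-1.3   0.02  0.01] [-0.    0.01 -0.05]
[-1.3   0.02  2.26] [-0.    0.01 -0.05]
```

arm_command --pt "0 0 0 0.8 0 0 0" --pt "0 0 0 1.6 0 0 0" --pt "0 -0.5 0 2.25 0 0 0" --pt "0 -1.0 0 2.25 0 0 0" --pt "0 -1.3 0 2.25 0 0 0" --pt "0 -1.5 0 2.25 0 0 0" --pt "0 -1.7 0 2.25 0 0 0" --pt "0 -1.9 0 2.25 0 0 0" --pt "0 -2.05 0 2.25 0 0 0" --pt "0 -2.2 0 2.25 0 0 0" --pt "0 -2.35 0 2.25 0 0 0" --pt "0 -2.5 0 2.25 0 0 0"

```text
time: 6.5
tool_pos: [0.5282, 0.0161, 0.0356]
orientation: [3.141, -0.001, 1.697]
contact_force: [-0.6, 2.0, 1.6]
opening: 0.047
finger_force: 1.3
```

arm_command --pt "0 -0.15 0 0 0 0 0" --pt "0 -0.3 0 0 0 0 0" --pt "0 -0.45 0 0 0 0 0" --pt "0 -0.6 0 0 0 0 0" --pt "0 -0.7 0 0 0 0 0" --pt "0 -0.8 0 0 0 0 0" --pt "0 -0.9 0 0 0 0 0" --pt "0 -0.9 0 0 0 0 0"

```text
time: 7.5
tool_pos: [0.5325, -0.0209, 0.0354]
orientation: [-3.141, 0.001, 1.696]
contact_force: [1.1, 0.6, 0.5]
opening: 0.0469
finger_force: 0.2
```

```bash
python3 -c "
from h import *
import cv2
q=status.sense();n=np.array([-.13,.9915]);m=np.array([.5825,-.174]);print('tcp n',(q['tool_pos'][:2]-m)@n,q['contact_force'])
a=vision.read_camera('side')['color'][130:290,130:290]
cv2.imwrite('pics/s5.png',cv2.resize(np.clip(a*1.8,0,255).astype('uint8'),None,fx=3.5,fy=3.5,interpolation=2))"
```

```text
tcp n 0.15826040178848438 [1.12576471 0.6158009  0.51695622]
```

View pics/s5.png

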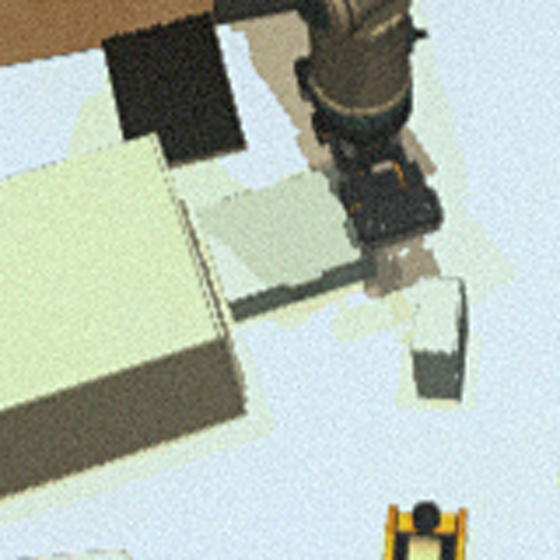

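The box's leading end is close to the case near (232,310). I push on in small steps and watch for the force to rise.

arm_command --pt "0 -0.1 0 0 0 0 0" --pt "0 -0.17 0 0 0 0 0" --pt "0 -0.17 0 0 0 0 0"

```text
time: 7.92
tool_pos: [0.5332, -0.0275, 0.0354]
orientation: [-3.141, 0.001, 1.696]
contact_force: [-0.1, -0.3, -0.4]
opening: 0.0466
finger_force: 0.0
```

arm_command --pt "0 -0.06 0 0 0 0 0" --pt "0 -0.1 0 0 0 0 0" --pt "0 -0.1 0 0 0 0 0"

```text
time: 8.3
tool_pos: [0.5338, -0.031, 0.0355]
orientation: [-3.141, 0.0, 1.697]
contact_force: [0.2, 0.8, -0.0]
opening: 0.0471
finger_force: 0.0
```

arm_command --pt "0 -0.06 0 0 0 0 0" --pt "0 -0.1 0 0 0 0 0" --pt "0 -0.1 0 0 0 0 0"

```text
time: 8.68
tool_pos: [0.5344, -0.0342, 0.0355]
orientation: [3.142, -0.001, 1.697]
contact_force: [-0.7, 2.5, 0.3]
opening: 0.0474
finger_force: 1.1
```

arm_command --pt "0 -0.05 0 0 0 0 0" --pt "0 -0.08 0 0 0 0 0" --pt "0 -0.08 0 0 0 0 0"

```text
time: 9.05
tool_pos: [0.5343, -0.0344, 0.0355]
orientation: [3.142, -0.004, 1.699]
contact_force: [-2.4, 8.1, 1.2]
opening: 0.0471
finger_force: 4.2
```

The arm has stalled at 8 N, at the expected contact distance (145 mm against 146 mm). One more small nudge to square it, then I retreat.

arm_command --pt "0 -0.06 0 0 0 0 0" --pt "0 -0.06 0 0 0 0 0" --pt "0 0.1 0 0 0 0 0" --pt "0 0.4 0 0 0 0 0" --pt "0 1.0 0 0 0 0 0" --pt "0 1.8 0 0 0 0 0" --pt "0 2.5 0 -1.0 0 0 0" --pt "0 2.7 0 -2.2 0 0 0" --pt "0 2.7 0 -2.2 0 0 0"

```text
time: 10.18
tool_pos: [0.5238, 0.0708, 0.1267]
orientation: [3.134, 0.0, 1.698]
contact_force: [0.4, 0.5, -0.1]
opening: 0.0468
finger_force: 0.0
```

```bash
python3 -c "
from h import *
import cv2
a=vision.read_camera('side')['color'][130:290,130:290]
cv2.imwrite('pics/s6.png',cv2.resize(np.clip(a*1.8,0,255).astype('uint8'),None,fx=3.5,fy=3.5,interpolation=2))"
```

```text
(no output)
```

View pics/s6.png

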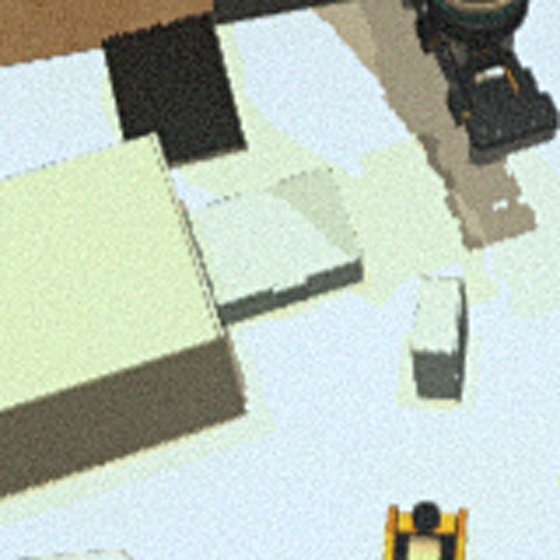

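The box lies flat, flush against the case side from (192,205) to (222,318). It is square, its neighbours are undisturbed and the gripper is clear at (510,110). I hand in.

```bash
python3 -c "
from workcell import workorder
print(workorder.finish_job())"
```

```text
the job is handed in; nothing more can be done
None
```

The larger tie box was tipped onto its underside, lid up, and pushed along the table until it stalled flush against the side of the drawer case. The last picture showed it lying square, with nothing nearby moved. The job is handed in; no verdict came back.

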